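Sort two keyed drive collars on a leaning test spindle

ROBOT

A 6-joint arm with a two-finger parallel gripper is mounted at the origin on the work surface. World frame = base frame: x ahead of the robot, y to its left, z up, the work surface at z = 0. Lengths are in m, angles in rad, forces in N, time in s.
With the tool pointing down it reaches from about 0.35 to 0.975 m from the base axis. Payload 4.9 kg.
Tool frame: the origin (TCP) lies at the very end of the fingers, on their centre line; the grasp point (between the pads) lies 19 mm behind it; z points along the fingers, y is the line along which they close (so a half turn about z gives the same grasp; the last joint's range is limited). The gripper opens to 85 mm and grips with 20 to 120 N. Pads are 22 mm wide; open, the fingers measure 114 mm over their backs; the gripper's body (76 mm by 85 mm) begins 54 mm behind the grasp point. The pads swing forward as they close: fully open they stand 13 mm farther back than shut.
Start: joints at [-1.387, 0.053, 1.613, -0, 1.476, -0.119], TCP at [0.186, -0.597, 0.202] pointing down, gripper open.
Joint ranges: [-3.01, 3.01], [-1.01, 2.22], [0.06, 2.58], [-1.02, 4.17], [0.09, 2.62], [-3.14, 3.14]. Speed limits (rad/s): [2.57, 2.57, 3.14, 3.14, 3.14, 3.14].

INTERFACE

Orientations are given as a rotation vector (axis times angle).
In Python, from station import get_obs, get_image, finish_job gives the robot as it stands. The module is installed in compiled form; this text tells all that it offers.
- The arm moves only by the tool carry_out, never from a script. Its argument "rows" is a list of rows, each a list of 7 numbers: the turn, a rotation vector about the tool's x, y, z as a fraction of full scale, then the shift along the tool's x, y, z as a fraction of full scale, then the closure, from -1 (fully open) to 1 (shut). A call has 1 to 5 rows; each row is the pose to reach, as a shift and turn from the pose commanded when the call began, along the tool's axes at that moment, turning the shorter way round; what a row does not reach only later rows make up. Full scale, the value 1, is 300 mm for a shift and pi rad for a turn. A row lasts 1/10 s, in which the tool goes at most 50 mm and 8.59 degrees, less where a joint would pass 70% of its speed; a pose out of reach is approached as far as the arm can. A call with a number of a shift or a turn outside -1 to 1 is refused whole. A call with a gripper value outside its range is refused whole. The fingers move at their own pace and stop on an object; "force" is the grip in N (left out, the last holds). Time passes only in rows, so rows that repeat a pose let the fingers close. It gives the time, the measured TCP pose, the force, the opening and the grip force at its end, in the units of the state.
- get_obs(): the state, without advancing time (a new reading comes with each control period).
- get_image(name): name is "scene" or "top"; returns a dict with "img" (400x640x3 uint8, blue, green, red), "mtx" (3x3 intrinsics, pixels), "D" ([k1, k2, p1, p2, k3] as OpenCV has them; the pictures are not rectified), "R" (3x3) and "t" (3): a world point X has camera coordinates R X + t. Camera axes: x right, y down, z forward; pixel columns grow to the right and rows downward; lengths in m; the calibration is good to about 2 mm. A picture is of the moment at which its call begins. There is no depth.
- finish_job(): hands the job in; it is judged then, once.
The state is a dict: "t": time; "q": joint angles; "dq": joint speeds; "effort": joint torques, N m; "tool_pos": TCP position; "tool_rot": TCP orientation; "contact_force": force on the tool from outside, world axes, zero at the start; "wrist_torque": the same for the moment, N m; "opening": finger opening in m; "grip_force": force on a finger pad.
Only numpy, scipy, OpenCV 4.12 (cv2) and the standard library are available. Lean on these libraries where they do the work, as an engineer would, in place of code of your own. Each camera call takes 0.05 s, during which the arm holds its last target. There are 200 camera calls.

TASK

Only one of the two lathe drive collars fits the leaning test spindle: with its lug in the fork, the key on the spindle either enters its keyway or holds it up. Find the one that fits and leave it fully home on the spindle with its lug in the fork, lug side down against the shoulder; put the other in the plywood tray. Leave the oil bottle, the wooden blank and the wrench where they are.

Things in the scene. Friction and masses are not known exactly. Their poses are not given: they have to be found in the camera images.
- collar_a: loose plain steel collar, 0.2-0.35 kg, 30 mm high, 48 mm diameter, with wrench flats 44 mm apart facing its +y and -y; a lug sticks out along +x. Through bore 23 mm diameter, with a keyway 9 mm wide to 17 mm from the axis, over the full height, on the lug's side (+x). Origin: centre of underside, z up along the axis. Stands on the bench to the robot's right; the collars look alike but for the keyway
- collar_a_lug (a point): outer end of collar_a's lug, 42 mm from the axis, 6 mm above the underside. The lug is 10 mm wide, 12 mm high, at the bottom of the collar
- collar_b: loose plain steel collar, 0.2-0.35 kg, 30 mm high, 48 mm diameter, with wrench flats 44 mm apart facing its +y and -y; a lug sticks out along +x. Through bore 23 mm diameter, with a keyway 9 mm wide to 17 mm from the axis, over the full height, opposite the lug (-x). Origin: centre of underside, z up along the axis. Stands on the bench to the robot's right; the collars look alike but for the keyway
- collar_b_lug (a point): outer end of collar_b's lug, 42 mm from the axis, 6 mm above the underside. The lug is 10 mm wide, 12 mm high, at the bottom of the collar
- spindle: fixed steel spindle on the blue stand, leaning 25 degrees from vertical, tip away from the robot. Origin: centre of the shoulder face where a seated collar's underside rests, 58 mm above the bench; z out along the spindle, x down the slope, away from the robot. Shaft 20 mm diameter. Shoulder 42 mm diameter, 12 mm proud of the sloping plate (100 mm wide); on its +y and -y sides there is room for fingers
- spindle_tip (a point): tip of the spindle, 37 mm out from the shoulder; the shaft is straight to 30 mm, then tapers to 11 mm diameter here
- spindle_key (a point): point on the spindle's axis 15 mm out, at the upper end of its one key (6 mm wide, out to 15 mm from the axis, from 1 to 15 mm above the shoulder). The key is on the +x (fork) side or on the -x side: this changes from case to case, is in no reading, and can be seen or felt. Lug towards the fork, the wrong collar stops here, 15 mm short of home; the right one slides on
- fork (a point): middle of the gap of the fork, at its top: two steel cheeks on the spindle's +x side, 28 to 44 mm from the axis, 15 mm apart, their tops 10 mm above the shoulder. The lug goes down between them
- stop (a point): middle of the top of the stop block on the spindle's -x side, opposite the fork: 28 to 44 mm from the axis, 28 mm wide, top 10 mm above the shoulder. A lug turned this way comes to rest on it
- stand: fixed blue-painted stand that carries the spindle, foot 150 x 110 mm, with a grey housing 48 x 72 mm, 97 mm high, on the robot side of the spindle (x = -102 to -54 mm). Origin on the bench straight under the shoulder centre; x points away from the robot
- tray: fixed open plywood tray on the robot's left, outside 170 (x) x 150 (y) x 45 mm high, walls and floor 6 mm thick. Origin: centre of its underside
- oil: white plastic oil bottle with black cap, 48 mm diameter, 130 mm high; bystander, origin at its foot
- blank: turned wooden blank, 90 mm diameter, 62 mm high; bystander, origin at its foot
- wrench: steel wrench 200 mm long lying flat at the far right; bystander, origin under its middle, x along it

How it is judged:
By the outcome, as a careful person would: the job done as asked, in the order asked, and still so for the second after the job is handed in, with the robot touching nothing.
It also fails if it takes over 67 s, if anything falls off the work surface, if the arm or the gripper's body presses on something with over 40 N, if the wrist force passes 120 N, or if a joint passes its speed limit or range.

## Working session

There is one attempt and no reset: what is moved stays moved. The work goes in short steps, Python scripts to look and compute and a tool call to move; the robot and the scene stay as the last step left them, time stands still between calls to the robot, and variables do not carry over. Pictures are saved under pics/ and viewed, at most 10 in all, crops included, and the job is handed in when it is done.

Besides the shell and the picture viewer there is one more tool, called after "Call:" in YAML: its name, and indented under it one key for each argument. carry_out: Moves the arm, as the interface text tells. Shift numbers are shares of 300 mm and turn numbers shares of pi rad, none past 1 either way. Its arguments: {"type":"object","properties":{"rows":{"type":"array"},"force":{"type":"number"}},"required":["rows"]}

```bash
mkdir -p pics; python3 - <<'E'
from station import *
import cv2
for n in("scene","top"):
    d=get_image(n); cv2.imwrite(f"pics/{n}0.png",d["img"]); print(n,d["mtx"],d["D"],d["R"],d["t"])
o=get_obs();print(o)
E
```

```text
scene [[460.45223162   0.         313.49112642]
 [  0.         460.45223162 204.14666682]
 [  0.           0.           1.        ]] [-0.12626913  0.          0.          0.          0.        ] [[-0.31362792  0.94935224 -0.01917964]
 [ 0.63522288  0.19475314 -0.7473708 ]
 [-0.70578285 -0.2465797  -0.66413028]] [ 0.2176688  -0.30697651  1.76091485]
top [[366.61949642   0.         321.44665854]
 [  0.         366.61949642 202.18154962]
 [  0.           0.           1.        ]] [-0.01197702  0.          0.          0.          0.        ] [[-0.01711132 -0.99983985  0.00524191]
 [-0.99687764  0.01665596 -0.07718514]
 [ 0.07708547 -0.00654628 -0.997003  ]] [-0.02366274  0.61863009  0.93108781]
{'t': 0.1, 'q': array([-1.38697705e+00,  5.32934901e-02,  1.61414433e+00,  2.67268200e-05,
        1.47603627e+00, -1.18992522e-01]), 'dq': array([ 0.00070173, -0.00131214, -0.00474181, -0.00177814,  0.00108454,
        0.00180226]), 'effort': array([ 1.12944246e-03, -3.94892764e+01, -3.71365857e+01, -7.48937168e-05,
        3.77927048e-03, -8.01371556e-07]), 'tool_pos': array([ 0.18627645, -0.59594325,  0.20059177]), 'tool_rot': array([-3.10379367e+00, -4.73552730e-01,  5.39752649e-05]), 'contact_force': array([ 0.12164648, -0.09452016, -0.56386926]), 'wrist_torque': array([-0.03118584, -0.03566967,  0.06850017]), 'grip_force': 0.0, 'opening': 0.08518359604201035}
```

View pics/scene0.png

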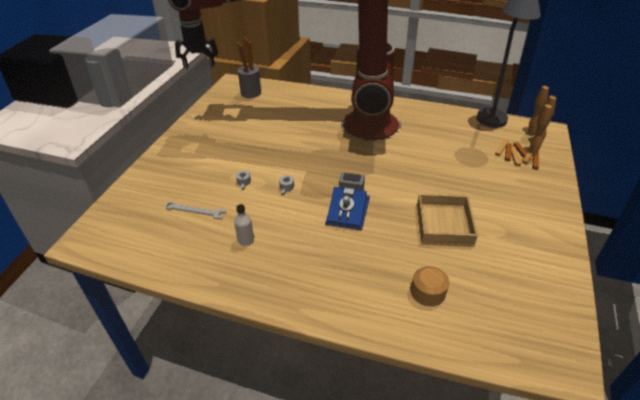

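View pics/top0.png

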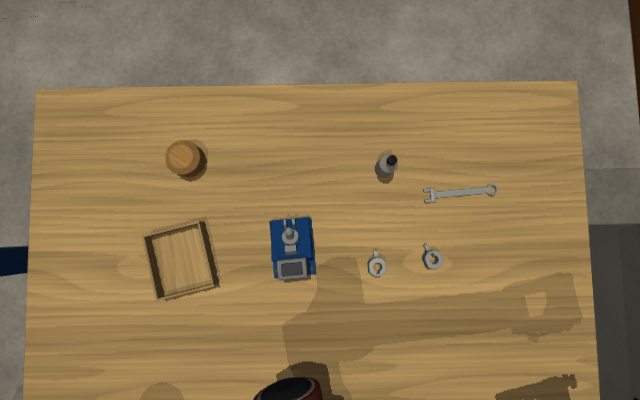

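The scene view shows collars near (243,178) and (286,184), the stand at (348,203), and the tray at (446,220). In the top view the collars are at (377,266) and (432,259), the spindle at (290,235). Next I enlarge these areas.

```bash
python3 - <<'E'
import cv2,numpy as np
s=cv2.imread("pics/scene0.png");t=cv2.imread("pics/top0.png")
def c(im,x,y,w,h,k=8):
    p=cv2.resize(im[y:y+h,x:x+w],None,fx=k,fy=k,interpolation=cv2.INTER_CUBIC)
    for i in range(0,w,10): cv2.putText(p,str(x+i),(i*k,8),0,.3,(0,0,255));cv2.line(p,(i*k+k//2,10),(i*k+k//2,16),(0,0,255))
    for i in range(0,h,10): cv2.putText(p,str(y+i),(0,i*k+k//2),0,.3,(0,0,255));cv2.line(p,(20,i*k+k//2),(26,i*k+k//2),(0,0,255))
    return p
A=np.hstack([c(t,360,240,100,37),]);
B=np.hstack([c(s,230,165,75,35),]);
cv2.imwrite("pics/c1.png",np.vstack([A,np.pad(B,((0,0),(0,200),(0,0)))]))
cv2.imwrite("pics/c2.png",np.hstack([c(t,262,208,50,75),c(s,325,165,50,75)]))
E
```

```text
(no output)
```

View pics/c1.png

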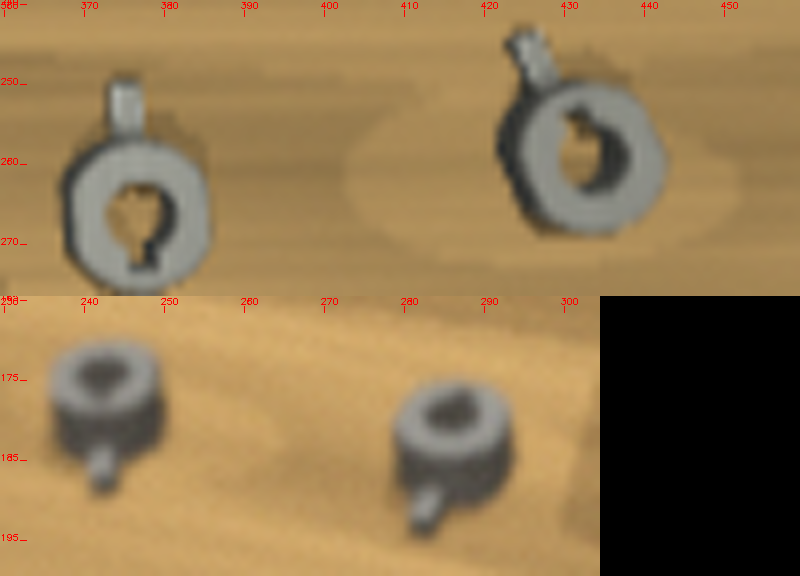

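View pics/c2.png

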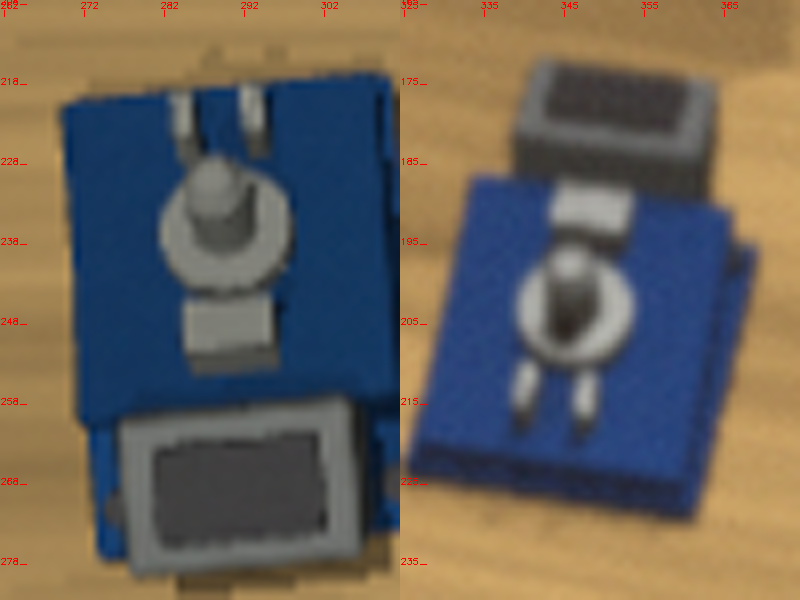

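Collar at (377,266) in the top view has its keyway opposite the lug, so it is collar_b. The one at (433,259) has it on the lug side, so it is collar_a. In the scene view a narrow dark strip at (345,207) on the fork side suggests the key is at +x. I'll fit the poses and check the key by projection.

```bash
cat > h.py <<'E'
import numpy as np,cv2
from scipy.optimize import least_squares
from scipy.spatial.transform import Rotation as Ro
from station import *
def cams(): return {n:get_image(n) for n in("top","scene")}
def pj(c,X): return cv2.projectPoints(np.atleast_2d(X).astype(float),cv2.Rodrigues(c["R"])[0],c["t"],c["mtx"],c["D"])[0][:,0]
def fit(C,obs,mod,p0):
    # obs: list (cam, local pt, px)
    f=lambda p:np.concatenate([(pj(C[c],mod(p,np.array(l)))[0]-u) for c,l,u in obs])
    r=least_squares(f,p0,loss="soft_l1"); return r.x,r.fun.reshape(-1,2)
def planar(p,l): c,s=np.cos(p[2]),np.sin(p[2]); return np.array([p[0]+c*l[0]-s*l[1],p[1]+s*l[0]+c*l[1],l[2]])
TL=Ro.from_euler("y",25,degrees=True)
def sp(l): return TL.apply(l)+[0,0,.058]   # spindle -> stand
E
python3 - <<'E'
from h import *
C=cams();np.set_printoptions(precision=4,suppress=True)
for n,o in dict(a=[("top",(0,0,.03),(433.5,259)),("top",(.042,0,.012),(424.9,243.6)),("scene",(0,0,.03),(242.8,174.5)),("scene",(.042,0,.003),(242.3,188.8))],
 b=[("top",(0,0,.03),(376.6,266.4)),("top",(.042,0,.012),(375.2,249.5)),("scene",(0,0,.03),(286.2,180.3)),("scene",(.042,0,.003),(282.3,194.2))]).items():
    p,r=fit(C,o,planar,[.5,-.2,0]); print(n,p,r.round(1).tolist())
st=lambda p,l:planar(p,l)
px=lambda x,y:(262+x/8-.5,208+y/8-.5)
qx=lambda x,y:(325+(x-400)/8-.5,165+y/8-.5)
o=[("top",sp([0,0,0]),px(226,232)),("top",sp([0,0,.037]),px(212,170)),("scene",sp([0,0,0]),qx(576,308)),("scene",sp([0,0,.037]),qx(572,258)),
("top",(-.054,.036,.097),px(118,415)),("top",(-.054,-.036,.097),px(350,398)),("top",(-.102,-.036,.097),px(362,555)),("top",(-.102,.036,.097),px(135,578)),
("top",sp([-.036,0,.01]),px(229,322)),("scene",sp([-.036,0,.01]),qx(592,208))]
p,r=fit(C,o,st,[.5,0,0]); print("st",p,r.round(1).tolist())
im=C["scene"]["img"];K=12
for sgn in(1,-1):
    q=pj(C["scene"],np.array([planar(p,sp(v)) for v in [(sgn*.015,-.003,.001),(sgn*.015,.003,.001),(sgn*.015,.003,.015),(sgn*.015,-.003,.015),(sgn*.01,0,.001)]]));print(sgn,"scene",q.tolist())
    q=pj(C["top"],np.array([planar(p,sp(v)) for v in [(sgn*.015,0,.001),(sgn*.015,0,.015),(sgn*.01,0,.001)]]));print(sgn,"top",q.tolist())
c1=cv2.resize(im[180:225,328:368],None,fx=K,fy=K,interpolation=cv2.INTER_CUBIC)
# tray
T=[("top",(.085,.075,.045),(146,237))]
cv2.imwrite("pics/k.png",np.hstack([cv2.convertScaleAbs(c1,alpha=1.6)]))
E
```

```text
a [ 0.4658 -0.3183  0.3571] [[-0.2, 0.4], [0.1, 0.2], [-0.5, 0.3], [0.0, 0.6]]
b [ 0.4503 -0.1719  0.0005] [[-0.1, 0.1], [-0.3, 0.1], [-0.1, -0.3], [-0.5, 0.5]]
st [0.5331 0.0471 0.0891] [[-0.2, -0.8], [-0.2, 0.6], [-0.6, 0.3], [-0.7, 1.2], [-0.9, 0.8], [0.3, -0.3], [0.9, 0.4], [-1.0, 0.8], [-0.2, -0.2], [-0.6, 0.2]]
1 scene [[343.989554550405, 207.69697593506976], [346.0371719311562, 207.98547659624165], [345.7954097084444, 206.04970826408285], [343.7281128038409, 205.75987283044694], [345.3115036697571, 206.27014953178102]]
1 top [[289.164045568389, 230.06127493640776], [288.503847268543, 227.6734563064094], [289.2744022770595, 231.86416435635888]]
-1 scene [[345.7745025263274, 198.34226608433238], [347.80597380105854, 198.62138278519885], [347.5825406268128, 196.61247384094153], [345.53174324441125, 196.33219405432092], [346.49608619931115, 200.03056230060238]]
-1 top [[289.8354027302505, 241.02419390643547], [289.173393837949, 238.7471251321481], [289.72195734638433, 239.17252751586958]]
```

View pics/k.png

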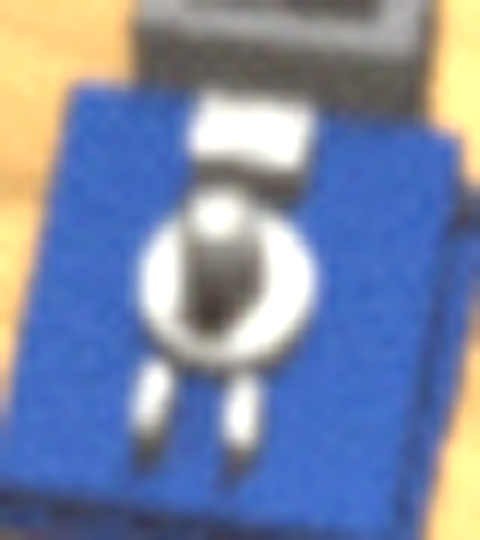

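The narrow dark projection at (345,206.5) matches the +x key prediction, and nothing shows at the -x spot, (289.5,240) in the top view. So the key is on the fork side and collar_a fits. Next is its grasp.

```bash
cat >> h.py <<'E'
D=Ro.from_matrix(np.diag([1,-1,-1]))
def down(y): return Ro.from_euler("z",y)*D
ST=np.array([.5331,.0471,.0891])
def seatR(st=ST): return Ro.from_euler("z",st[2])*TL*D
def go(p,R,cur=None):
    o=get_obs(); p0,R0=(o["tool_pos"],Ro.from_rotvec(o["tool_rot"])) if cur is None else cur
    d=R0.inv().apply(np.array(p)-p0)/.3; w=(R0.inv()*R).as_rotvec()/np.pi
    print("rows",np.round(np.r_[w,d],4).tolist(), "t",o["t"],"F",o["contact_force"].round(1),"op",round(o["opening"],4))
E
python3 - <<'E'
from h import *
go([.466,-.318,.09],down(.357),(np.array([.186,-.597,.202]),Ro.from_rotvec(get_obs()["tool_rot"])))
E
```

```text
rows [-0.0004, -0.0001, -0.0172, 1.1681, -0.6089, 0.3743] t 0.2 F [-0.2  0.6 -0.2] op 0.0854
```

Call:
carry_out:
  rows:
    - [0,0,-0.0172,0.8,-0.42,0.2,-1]
    - [0,0,-0.0172,0.8,-0.42,0.2,-1]
    - [0,0,-0.0172,0.8,-0.42,0.2,-1]
    - [0,0,-0.0172,0.8,-0.42,0.2,-1]
    - [0,0,-0.0172,0.8,-0.42,0.2,-1]
  force: 60

```text
t: 0.7
tool_pos: [0.3598, -0.4222, 0.1472]
tool_rot: [3.092, 0.557, 0.0]
contact_force: [0.8, -0.0, 1.1]
opening: 0.0853
grip_force: 0.0
```

Call:
carry_out:
  rows:
    - [0,0,0,0.368,-0.189,0.174,-1]
    - [0,0,0,0.368,-0.189,0.174,-1]
    - [0,0,0,0.368,-0.189,0.174,-1]
    - [0,0,0,0.368,-0.189,0.174,-1]
    - [0,0,0,0.368,-0.189,0.174,-1]

```text
t: 1.2
tool_pos: [0.4424, -0.3316, 0.0951]
tool_rot: [-3.091, -0.56, 0.001]
contact_force: [0.3, -0.2, 0.4]
opening: 0.0853
grip_force: 0.0
```

```bash
python3 - <<'E'
from h import *
print(get_obs()["tool_pos"]);go([.466,-.318,.003],down(.357))
E
```

```text
[ 0.44244235 -0.33160165  0.09505835]
rows [-0.0002, 0.0003, 0.0005, 0.0897, -0.0147, 0.3068] t 1.2 F [ 0.3 -0.2  0.4] op 0.0853
```

Call:
carry_out:
  rows:
    - [0,0,0,0.09,-0.0147,0.0,-1]
    - [0,0,0,0.09,-0.0147,0.1,-1]
    - [0,0,0,0.09,-0.0147,0.18,-1]
    - [0,0,0,0.09,-0.0147,0.18,-1]
    - [0,0,0,0.09,-0.0147,0.18,-1]

```text
t: 1.7
tool_pos: [0.4658, -0.3197, 0.0422]
tool_rot: [3.092, 0.555, 0.0]
contact_force: [-0.7, -0.4, 0.4]
opening: 0.0854
grip_force: 0.0
```

```bash
python3 - <<'E'
from h import *
print(get_obs()["tool_pos"]);go([.466,-.318,.003],down(.357))
E
```

```text
[ 0.46580144 -0.31972826  0.04215339]
rows [0.0001, 0.0, -0.0006, 0.0026, -0.0052, 0.1305] t 1.7 F [-0.7 -0.4  0.4] op 0.0854
```

Call:
carry_out:
  rows:
    - [0,0,0,0.0026,-0.005,0.07,-1]
    - [0,0,0,0.0026,-0.005,0.13,-1]
    - [0,0,0,0.0026,-0.005,0.13,-1]
    - [0,0,0,0.0026,-0.005,0.13,-0.3]
    - [0,0,0,0.0026,-0.005,0.13,-0.3]

```text
t: 2.2
tool_pos: [0.4676, -0.3183, 0.0047]
tool_rot: [3.089, 0.556, 0.004]
contact_force: [-0.8, 0.4, -0.1]
opening: 0.0591
grip_force: 0.0
```

Call:
carry_out:
  rows:
    - [0,0,0,0,0,0,0.3]
    - [0,0,0,0,0,0,0.3]
    - [0,0,0,0,0,0,1]
    - [0,0,0,0,0,0,1]
    - [0,0,0,0,0,0,1]

```text
t: 2.7
tool_pos: [0.4664, -0.3168, 0.0025]
tool_rot: [-3.092, -0.558, 0.0]
contact_force: [0.8, -0.6, -0.6]
opening: -0.0002
grip_force: 0.0
```

```bash
python3 - <<'E'
from h import *
C=cams();s=C["scene"]["img"][150:210,215:305];t=C["top"]["img"][225:285,375:465]
cv2.imwrite("pics/g.png",np.hstack([cv2.resize(x,(400,267),interpolation=2) for x in(s,t)]))
print(get_obs()["tool_pos"],get_obs()["opening"])
E
```

```text
[ 0.46636172 -0.31677363  0.00237347] -6.222452920399743e-05
```

View pics/g.png

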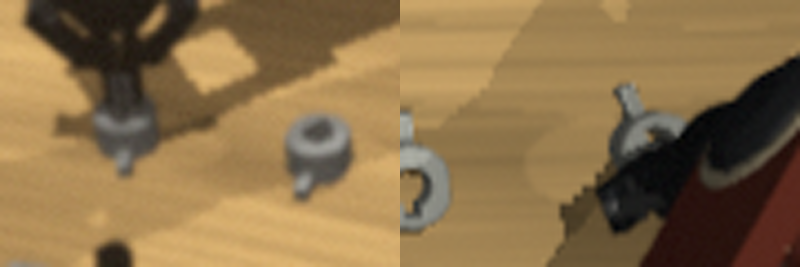

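Opening is 0: the fingers shut without taking the collar. In both crops it stands where it was. I'll compare the projected TCP with the fingers.

```bash
python3 - <<'E'
from h import *
C=cams();o=get_obs();R=Ro.from_rotvec(o["tool_rot"])
P=[o["tool_pos"]+R.apply([0,0,-d]) for d in(0,.019,.073,.15)]+[np.array([.466,-.318,.03])]
for n in C: 
    q=pj(C[n],np.array(P));print(n,q.round(1).tolist())
ims=[]
for n,(x,y) in dict(scene=(205,130),top=(390,215)).items():
    im=C[n]["img"].copy();k=7
    c=cv2.resize(im[y:y+80,x:x+57],None,fx=k,fy=k,interpolation=2)
    for q in pj(C[n],np.array(P)): cv2.drawMarker(c,tuple(((q-[x,y]+.5)*k).astype(int).tolist()),(0,0,255),0,10)
    ims.append(cv2.convertScaleAbs(c,alpha=1.7,beta=10))
cv2.imwrite("pics/g2.png",np.hstack(ims))
E
```

```text
top [[429.4, 258.3], [431.6, 258.9], [438.4, 260.6], [449.5, 263.4], [433.1, 259.3]]
scene [[243.7, 181.6], [243.0, 177.0], [241.0, 163.7], [238.0, 143.6], [242.4, 174.8]]
```

View pics/g2.png

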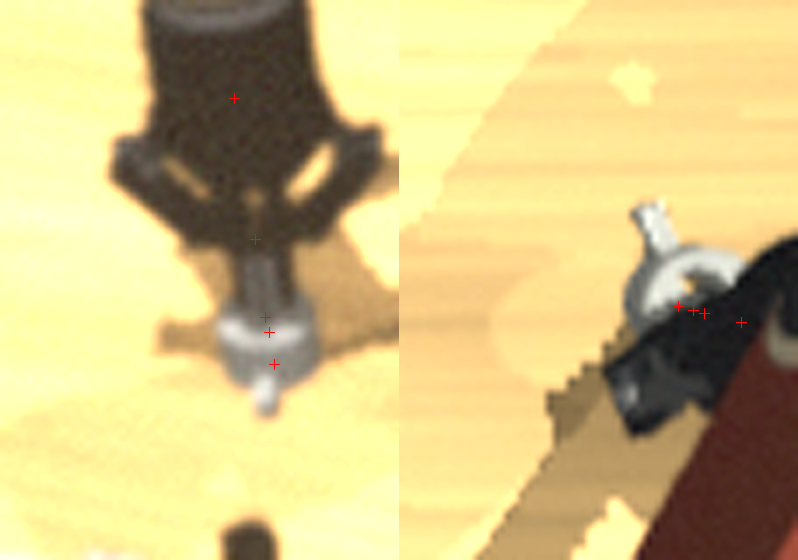

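The scene and top views both place the shut fingers on the robot side of the collar, about 20–35 mm short in x. The collar itself is unmoved (lug end still near (425,244)). Before correcting, I need to know whether the tool reading or the camera is off, so I check the start picture and base.

```bash
python3 - <<'E'
from h import *
C=cams()
R=Ro.from_rotvec([-3.10379,-.47355,0]);p=np.array([.1863,-.5959,.2006])
print("start tips",[pj(C["scene"],np.array([p+R.apply([0,s*.0426,-.0]),p+R.apply([0,s*.0426,-.013])])).round(1).tolist() for s in(1,-1)])
print("base",{n:pj(C[n],np.array([[0,0,0],[0,0,.1],[0,0,.2],[.1,0,0]])).round(1).tolist() for n in C})
print("campos",{n:(-C[n]["R"].T@C[n]["t"]).round(3) for n in C})
s=cv2.imread("pics/scene0.png");t=cv2.imread("pics/top0.png")
a=cv2.resize(s[0:80,150:240],None,fx=5,fy=5,interpolation=2);b=cv2.resize(s[60:140,330:400],None,fx=5,fy=5,interpolation=2)
cv2.imwrite("pics/b.png",cv2.convertScaleAbs(np.hstack([a,b]),alpha=1.8,beta=15))
E
```

```text
start tips [[[189.1, 79.3], [188.4, 76.1]], [[212.0, 78.7], [211.5, 75.4]]]
base {'top': [[312.2, 444.5], [311.3, 469.8], [310.2, 502.0], [311.6, 404.1]], 'scene': [[370.1, 124.3], [371.6, 101.3], [373.2, 76.6], [364.0, 138.1]]}
campos {'top': array([ 0.545, -0.028,  0.976]), 'scene': array([1.506, 0.287, 0.944])}
```

View pics/b.png

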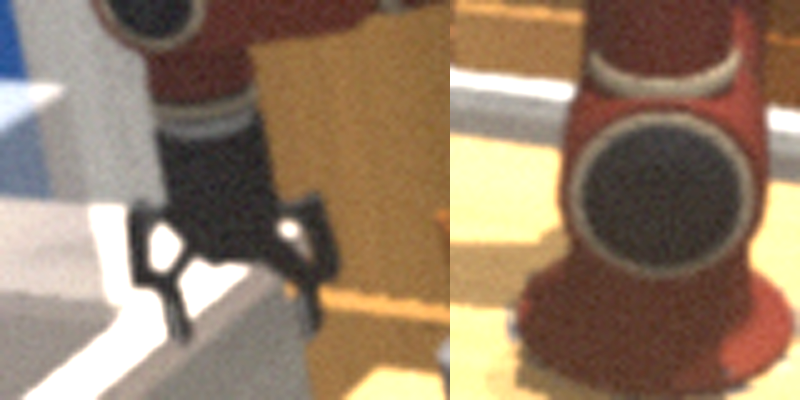

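The base matches the cameras: its foot is at (371,124) and the predicted point is (370,124). The fingertips at start were about 9 px higher than the tool reading implies, at (186,67.6) and (212,66). So the reading is probably 30–40 mm off, most likely low in z. I'll test this by touch: lift, go to free bench, descend shut and watch the force.

Call:
carry_out:
  rows:
    - [0,0,0,0,0,-0.1,1]
    - [0,0,0,0,0,-0.2,1]
    - [0,0,0,-0.3,0,-0.2,1]
    - [0,0,0,-0.3,0,-0.2,1]
    - [0,0,0,-0.3,0,-0.2,1]

```text
t: 3.5
tool_pos: [0.379, -0.3493, 0.0624]
tool_rot: [3.093, 0.552, -0.002]
contact_force: [0.0, 0.1, -0.1]
opening: 0.0001
grip_force: 0.0
```

Call:
carry_out:
  rows:
    - [0,0,0,0,0,0.1,1]
    - [0,0,0,0,0,0.18,1]
    - [0,0,0,0,0,0.19,1]
    - [0,0,0,0,0,0.19,1]
    - [0,0,0,0,0,0.19,1]

```text
t: 4.0
tool_pos: [0.3831, -0.349, 0.0067]
tool_rot: [3.09, 0.558, 0.002]
contact_force: [1.4, -0.8, 0.6]
opening: 0.0003
grip_force: 0.0
```

Call:
carry_out:
  rows:
    - [0,0,0,0,0,0.01,1]
    - [0,0,0,0,0,0.02,1]
    - [0,0,0,0,0,0.03,1]
    - [0,0,0,0,0,0.03,1]

```text
t: 4.4
tool_pos: [0.3819, -0.348, -0.0039]
tool_rot: [-3.091, -0.557, 0.001]
contact_force: [-0.4, 0.3, -0.7]
opening: 0.0001
grip_force: 0.0
```

It is below 0 with no contact, so the tool reading is low in z. I continue the descent.

Call:
carry_out:
  rows:
    - [0,0,0,0,0,0.015,1]
    - [0,0,0,0,0,0.03,1]
    - [0,0,0,0,0,0.03,1]
    - [0,0,0,0,0,0.03,1]

```text
t: 4.8
tool_pos: [0.3819, -0.3481, -0.0129]
tool_rot: [-3.091, -0.557, 0.001]
contact_force: [-1.0, 0.1, -0.1]
opening: 0.0002
grip_force: 0.0
```

Call:
carry_out:
  rows:
    - [0,0,0,0,0,0.01,1]
    - [0,0,0,0,0,0.02,1]
    - [0,0,0,0,0,0.02,1]

```text
t: 5.1
tool_pos: [0.3818, -0.3479, -0.0191]
tool_rot: [-3.091, -0.557, 0.001]
contact_force: [0.4, 0.1, 0.2]
opening: 0.0001
grip_force: 0.0
```

Call:
carry_out:
  rows:
    - [0,0,0,0,0,0.01,1]
    - [0,0,0,0,0,0.02,1]
    - [0,0,0,0,0,0.02,1]

```text
t: 5.4
tool_pos: [0.3818, -0.3479, -0.0251]
tool_rot: [-3.091, -0.557, 0.001]
contact_force: [-0.6, 0.4, -0.1]
opening: 0.0003
grip_force: 0.0
```

Call:
carry_out:
  rows:
    - [0,0,0,0,0,0.008,1]
    - [0,0,0,0,0,0.016,1]
    - [0,0,0,0,0,0.016,1]

```text
t: 5.7
tool_pos: [0.3822, -0.3484, -0.0294]
tool_rot: [3.092, 0.557, 0.0]
contact_force: [0.1, -0.6, 0.5]
opening: 0.0001
grip_force: 0.0
```

```bash
python3 - <<'E'
from h import *
C=cams();o=get_obs();p=o["tool_pos"];print(p,o["q"],o["contact_force"])
P=np.array([[p[0],p[1],z] for z in(p[2],0,.01)])
k=7;ims=[]
for n in("scene","top"):
    q=pj(C[n],P);print(n,q.round(1).tolist())
    x,y=(q[1]-[28,40]).astype(int); c=cv2.resize(C[n]["img"][y:y+80,x:x+57],None,fx=k,fy=k,interpolation=2);print(x,y)
    ims.append(cv2.convertScaleAbs(c,alpha=1.8,beta=15))
cv2.imwrite("pics/m.png",np.hstack(ims))
E
```

```text
[ 0.38205829 -0.34825819 -0.0293992 ] [-8.83176147e-01  6.59098566e-02  2.02007125e+00 -2.21399767e-06
  1.05579513e+00  3.30814288e-01] [ 0.0756233  -0.12350171  0.36845272]
scene [[246.7, 172.5], [245.8, 165.7], [245.4, 163.4]]
217 125
top [[438.7, 288.6], [442.3, 290.3], [443.6, 291.0]]
414 250
```

View pics/m.png

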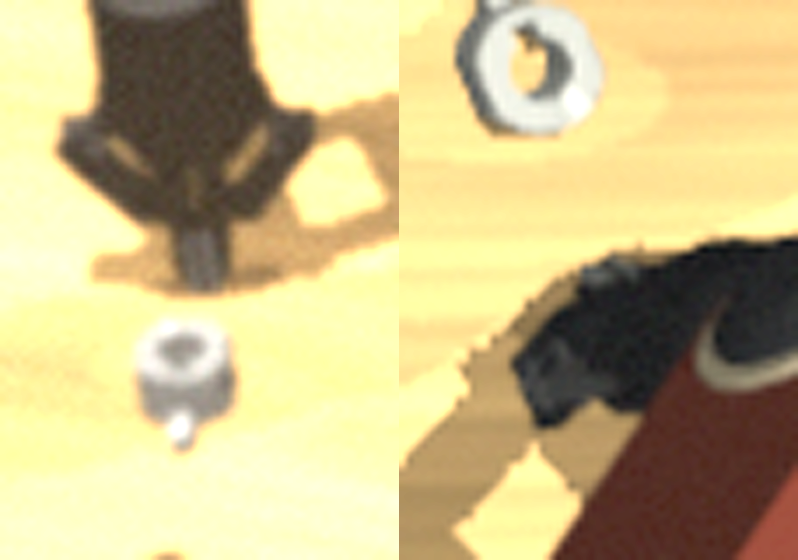

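The tips in the scene crop are at (245.4,165.9), matching the reported xy at true z≈0 (245.8,165.7). So xy is good and z reads about 30 mm low. I'll finish the touch.

Call:
carry_out:
  rows:
    - [0,0,0,0,0,0.006,1]
    - [0,0,0,0,0,0.012,1]
    - [0,0,0,0,0,0.012,1]

```text
t: 6.1
tool_pos: [0.3822, -0.3485, -0.0296]
tool_rot: [-3.089, -0.558, 0.003]
contact_force: [-7.4, 9.7, 23.4]
opening: 0.0002
grip_force: 12.2
```

Call:
carry_out:
  rows:
    - [0,0,0,0,0,0.005,1]
    - [0,0,0,0,0,0.01,1]
    - [0,0,0,0,0,0.01,1]

```text
t: 6.4
tool_pos: [0.3822, -0.3485, -0.0297]
tool_rot: [-3.087, -0.558, 0.005]
contact_force: [-16.0, 17.2, 46.2]
opening: -0.0001
grip_force: 22.8
```

Contact is at reading −0.0297, so true z = reading + 0.0297, and the arm yields at about 6.5 N/mm. Now the real grasp.

Call:
carry_out:
  rows:
    - [0,0,0,0,0,-0.12,-1]
    - [0,0,0,0,0,-0.25,-1]
    - [0,0,0,0.15,0,-0.25,-1]
    - [0,0,0,0.297,0.003,-0.25,-1]
    - [0,0,0,0.297,0.003,-0.25,-1]

```text
t: 6.9
tool_pos: [0.4698, -0.3171, 0.0403]
tool_rot: [3.089, 0.563, 0.005]
contact_force: [-0.8, 0.2, -0.3]
opening: 0.072
grip_force: 0.0
```

Call:
carry_out:
  rows:
    - [0,0,0,0,0,0,-1]
    - [0,0,0,0,0,0,-1]

```text
t: 7.1
tool_pos: [0.465, -0.3179, 0.0384]
tool_rot: [-3.091, -0.557, 0.002]
contact_force: [0.0, -1.2, -0.9]
opening: 0.0857
grip_force: 0.0
```

```bash
python3 - <<'E'
from h import *
print(get_obs()["tool_pos"]);go([.466,-.318,.003-.0297],down(.357))
E
```

```text
[ 0.46503211 -0.31785488  0.03843863]
rows [-0.0003, 0.0003, -0.0001, 0.003, 0.0018, 0.2171] t 7.1 F [ 0.  -1.2 -0.9] op 0.0857
```

Call:
carry_out:
  rows:
    - [0,0,0,0.003,0.002,0.1,-1]
    - [0,0,0,0.003,0.002,0.19,-1]
    - [0,0,0,0.003,0.002,0.217,-1]
    - [0,0,0,0.003,0.002,0.217,-1]
    - [0,0,0,0.003,0.002,0.217,-0.3]

```text
t: 7.6
tool_pos: [0.4671, -0.319, -0.0251]
tool_rot: [3.091, 0.556, 0.001]
contact_force: [-0.1, -0.0, 0.4]
opening: 0.0732
grip_force: 0.0
```

Call:
carry_out:
  rows:
    - [0,0,0,0,0,0,0.2]
    - [0,0,0,0,0,0,1]
    - [0,0,0,0,0,0,1]
    - [0,0,0,0,0,0,1]

```text
t: 8.0
tool_pos: [0.4679, -0.3191, -0.0239]
tool_rot: [3.09, 0.557, 0.002]
contact_force: [-2.3, 1.1, 5.1]
opening: 0.0437
grip_force: 60.5
```

Gripped at 43.7 mm. I lift it and go to the pre-insertion pose, 60 mm out along the spindle axis.

```bash
cat >> h.py <<'E'
OFF=np.array([0,0,-.0297])   # reading = true + OFF
def seat(h,dx=.0014,dz=.0058,st=ST):
    R=seatR(st); o=planar(st,sp([0,0,h])) ; return o+R.apply([dx,0,-dz])+OFF,R
E
python3 - <<'E'
from h import *
o=get_obs();print(seat(.06)[0]);go(*seat(.06),cur=(o["tool_pos"]+[0,0,.15],Ro.from_rotvec(o["tool_rot"])))
E
```

```text
[0.56206177 0.04968734 0.08734339]
rows [0.0192, -0.1385, 0.0838, 0.7234, -1.0425, 0.1278] t 8.0 F [-2.3  1.1  5.1] op 0.0437
```

Call:
carry_out:
  rows:
    - [0,0,0,0,0,-0.03,1]
    - [0,0,0,0,0,-0.16,1]
    - [0,0,0,0,0,-0.33,1]
    - [0,0,0,0,0,-0.5,1]
    - [0,0,0,0,0,-0.5,1]

```text
t: 8.5
tool_pos: [0.4712, -0.3219, 0.1338]
tool_rot: [3.079, 0.556, 0.016]
contact_force: [1.1, -0.9, -2.6]
opening: 0.0438
grip_force: 62.5
```

Call:
carry_out:
  rows:
    - [0.0192,-0.1385,0.0838,0.4,-0.58,0,1]
    - [0.0192,-0.1385,0.0838,0.4,-0.58,0,1]
    - [0.0192,-0.1385,0.0838,0.4,-0.58,0,1]
    - [0.0192,-0.1385,0.0838,0.4,-0.58,0,1]
    - [0.0192,-0.1385,0.0838,0.4,-0.58,0,1]

```text
t: 9.0
tool_pos: [0.5195, -0.1084, 0.1216]
tool_rot: [3.047, 0.145, -0.683]
contact_force: [-0.4, -0.1, -2.9]
opening: 0.0438
grip_force: 62.6
```

```bash
python3 - <<'E'
from h import *
print(get_obs()["tool_pos"]);go(seat(.09)[0],seatR())
E
```

```text
[ 0.51947375 -0.10839406  0.12157662]
rows [-0.0007, 0.0014, 0.0021, 0.2219, -0.5109, -0.076] t 9.0 F [-0.4 -0.1 -2.9] op 0.0438
```

Call:
carry_out:
  rows:
    - [-0.0007,0.0014,0.002,0.222,-0.511,-0.076,1]
    - [-0.0007,0.0014,0.002,0.222,-0.511,-0.076,1]
    - [-0.0007,0.0014,0.002,0.222,-0.511,-0.076,1]
    - [-0.0007,0.0014,0.002,0.222,-0.511,-0.076,1]
    - [-0.0007,0.0014,0.002,0.222,-0.511,-0.076,1]

```text
t: 9.5
tool_pos: [0.5747, 0.0474, 0.1157]
tool_rot: [3.044, 0.133, -0.671]
contact_force: [0.1, -0.4, -2.9]
opening: 0.0439
grip_force: 62.6
```

Call:
carry_out:
  rows:
    - [0,0,0,0,0,0,1]
    - [0,0,0,0,0,0,1]

```text
t: 9.7
tool_pos: [0.5743, 0.0442, 0.1164]
tool_rot: [3.045, 0.125, -0.671]
contact_force: [0.7, -0.6, -2.9]
opening: 0.0434
grip_force: 62.6
```

```bash
python3 - <<'E'
from h import *
C=cams();o=get_obs();R=Ro.from_rotvec(o["tool_rot"]);p=o["tool_pos"]
print(p);go(seat(.06)[0],seatR())
k=7;ims=[]
for nm,off in (("world",-OFF),("tool",R.apply([0,0,-.0297]))):
  for n in("scene","top"):
    L=np.array([[-.0014,0,.0058],[.0406,0,.0058],[.0406,0,-.0062],[-.0014,0,-.0242]])
    print(nm,n,pj(C[n],p+off+R.apply(L)).round(1).tolist())
for n,(x,y) in dict(scene=(317,135),top=(262,190)).items():
    c=cv2.resize(C[n]["img"][y:y+85,x:x+57],None,fx=k,fy=k,interpolation=2)
    for i in range(0,85,10): cv2.putText(c,str(y+i),(0,i*k+k//2+3),0,.3,(0,0,255))
    for i in range(0,57,10): cv2.putText(c,str(x+i),(i*k+k//2-8,8),0,.3,(0,0,255))
    ims.append(cv2.convertScaleAbs(c,alpha=1.7,beta=10))
cv2.imwrite("pics/n.png",np.hstack(ims))
E
```

```text
[0.57444354 0.04418163 0.11666957]
rows [-0.0, -0.0009, -0.0024, 0.0051, -0.022, 0.1053] t 9.8 F [ 0.6  0.1 -3.2] op 0.044
world scene [[342.0, 188.8], [339.1, 202.7], [338.9, 200.9], [341.3, 183.9]]
world top [[287.8, 219.5], [287.0, 203.5], [286.3, 200.9], [286.2, 213.5]]
tool scene [[341.1, 192.5], [338.2, 206.5], [337.9, 204.7], [340.5, 187.6]]
tool top [[287.3, 214.1], [286.5, 198.3], [285.9, 195.7], [285.7, 207.9]]
```

View pics/n.png

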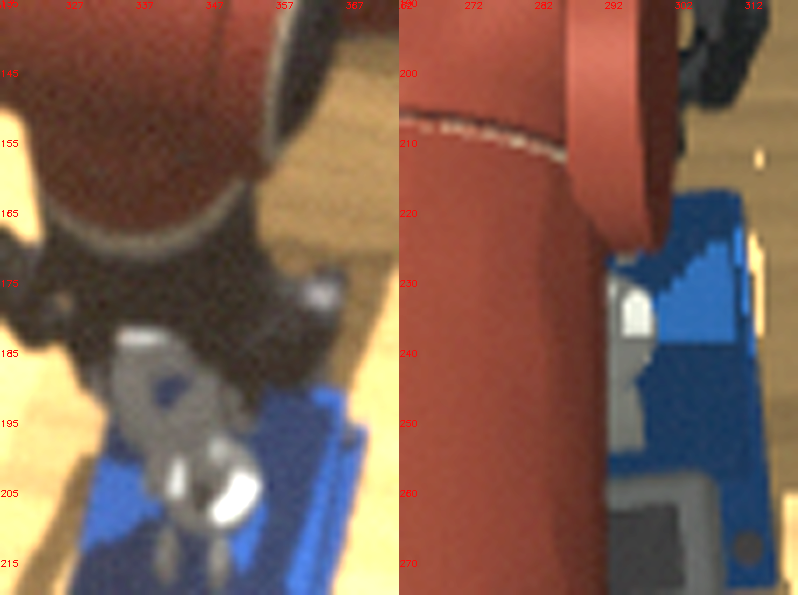

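In the scene crop the collar's through-hole sits near (341,190), and its lit rim at (336.5,183). That lies closer to the "offset along the tool axis" prediction than to "offset in world z". All 10 pictures are used, so I settle it numerically with colour classes and model silhouettes.

```bash
python3 - <<'E'
from h import *
C=get_image("scene");im=cv2.GaussianBlur(C["img"],(3,3),.6).astype(int)
o=get_obs();R=Ro.from_rotvec(o["tool_rot"]);p=o["tool_pos"]
def outl(off):
    a=np.linspace(0,2*np.pi,60);out=[]
    for h in(.0058,-.0242): out.append(np.c_[.024*np.cos(a)-.0014,np.clip(.024*np.sin(a),-.022,.022),0*a+h])
    lug=np.array([[x,y,h] for x in(.018,.0406) for y in(-.005,.005) for h in(.0058,-.0062)])
    pr=lambda L:pj(C,p+off+R.apply(L)).astype(np.float32)
    return cv2.convexHull(np.vstack([pr(out[0]),pr(out[1])])),cv2.convexHull(pr(lug)),pr(out[1])
for nm,off in (("world",-OFF),("tool",R.apply([0,0,-.0297]))):
    b,l,tp=outl(off);print(nm,"body",b[:,0].min(0),b[:,0].max(0),"lug",l[:,0].min(0),l[:,0].max(0),"topface",tp.min(0),tp.max(0))
for y in range(178,218):
    s=""
    for x in range(326,366):
        b,g,r=im[y,x]; s+="B" if b>1.5*r and b>60 else "b" if b>1.3*r and b>40 else "y" if r>1.35*b else "." if max(b,g,r)<50 else "o" if g<75 else "x" if g<105 else "#"
    print(y,s)
E
```

```text
world body [332.6349  175.91066] [350.51425 196.80934] lug [337.05972 193.04532] [342.53906 202.99252] topface [332.6349  175.91066] [350.05923 192.04636]
tool body [331.69672 179.54735] [349.70248 200.54933] lug [336.14734 196.7868 ] [341.6728  206.79147] topface [331.69672 179.54735] [349.22742 195.84155]
178 yyyyyyyyyyyyyyyyyyyyyyyyyyyyyy....oooxoo
179 yyyyyyyyyyyyyyyyyyyyyyyyyyyyyy......oooy
180 yyyyyyyyyyyyyyyyyyyyyyyyyyyyy.y...y....y
181 yyyyyyyyooooo..yyyyyyyyyyyy....y.yy...yy
182 yyyyyyyyoxxxxoo..yyyyyyyyy.....yyyyyyyyy
183 yyyyyyyoxxxxxxxoo.yyyyyyyy..yyyyyyyyyyyy
184 yyyyyyyooxxxxxooooyyyyyyyy..yyyyyyyyyyyy
185 yyyyyyyooooooooooo.yyyyyyyyyyyyyyyyyyyyy
186 yyyyyyyooooooooooo..yyyyyyyyyyyyyyyyyyyy
187 yyyy...oooooooooooo...yyyyyyyyyyyyyy.yyy
188 yyyyo..ooooooooooooooo.yyyyyy.yyyy...oyy
189 yyyyoooooooooooooooooo..yyyy....y...oooy
190 yyyyyooooooooobbooooooo...yy.......BBBbo
191 yyyyyyoooooooob.ooooooooo.y..bbbbbbBBBBB
192 yyyyyyyoooooooooooooooooo...bbbbbbBBBBBB
193 yyyyyyyoooooooooooooooooo...bbbbbbBBBBBB
194 yyyyyyyooooooooooooooooooo..bbbbbbbbBBBB
195 yyyyyyyooooooooooooooo
[... 308 characters left out ...]
x#xooooox###xoBBBBBBBBBBB
203 yyyobBBBBBBbooxx#xooooox####oBBBBBBBBBBB
204 yyyoBBBBBBBBoox##xoooox#####xBBbBBBBBBBB
205 yyyoBBBBBBBBboox#xo.oox#####xBBBBBBBBBBB
206 yyyoBBBBBBBBBBoxxoo.ox######BBBBBBBBBBBB
207 yyybBBBBBBBBBBboooooo######bBBBBBBBBBBBB
208 yyoBBBBBBBBBBBbooooox#####xBBBBbbBBBBBBB
209 yyoBBBBBBBBBBBboooooxx###xBBBBBbBBBBBBBB
210 yyoBBBBBBBBbbbooooooooxxoBBBBBBbBBBBBBBB
211 yyoBBBBBBBbbboooooooooobBBBBBBBBBBBBBBBB
212 yyoBBBBBBbbbboooobbbooobBBBBBBBBBBBBBBBb
213 yyoBBbbbbbbbooooobbbooxbBBBBBBBBBBBBBBBx
214 yyoBbbbbbbbbooooobbbooxoBBBBBBBBBBBBBBBx
215 yyobbbbbbbbbooooobbbooxoBBBBBBBBBBBBBBBx
216 yoobbbbbbbbb.oooobbbooooBBBBBbBBBBBBBBby
217 yoobbbbbbbbbboooobbbooooBBBBBbBBBBBBBBxy
```

```bash
python3 - <<'E'
from h import *
C=get_image("scene");o=get_obs();R=Ro.from_rotvec(o["tool_rot"]);p=o["tool_pos"]
a=np.linspace(0,2*np.pi,90)
body=np.vstack([np.c_[.024*np.cos(a)-.0014,np.clip(.024*np.sin(a),-.022,.022),0*a+h] for h in(.0058,-.0242)])
lug=np.array([[x,y,h] for x in(.018,.0406) for y in(-.005,.005) for h in(.0058,-.0062)])
c,s=np.cos(a),np.sin(a)
kw=lambda h:np.array([[.01,-.0045,h],[.017,-.0045,h],[.017,.0045,h],[.01,.0045,h]])
K=8
def mask(L,off,m=None):
    m=np.zeros((60*K,60*K),np.uint8); cv2.fillConvexPoly(m,np.int32(((cv2.convexHull(pj(C,p+off+R.apply(L)).astype(np.float32))[:,0]-[320,170]+.5)*K).round()),1);return m
for nm,off in [("world",-OFF),("half",(-OFF+R.apply([0,0,-.0297]))/2),("tool",R.apply([0,0,-.0297]))]:
    m=mask(body,off)|mask(lug,off)
    print(nm,{320+i:round(170+np.nonzero(m[:,i*K+K//2])[0].max()/K-.5,1) for i in range(12,20) if m[:,i*K+K//2].any()})
    hole=1
    for h in(.0058,-.0242): hole=hole&(mask(np.c_[.0115*c-.0014,.0115*s,0*a+h],off)|mask(kw(h)-[.0014,0,0],off))
    y,x=np.nonzero(hole); print(" hole centre",x.mean()/K+319.5,y.mean()/K+169.5,"x",x.min()/K+319.5,x.max()/K+319.5,"y",y.min()/K+169.5,y.max()/K+169.5)
im=C["img"]
print((im[184:196,336:348,0].astype(int)-im[184:196,336:348,2]))
E
```

```text
world {333: np.float64(187.9), 334: np.float64(192.2), 335: np.float64(193.8), 336: np.float64(194.8), 337: np.float64(195.5), 338: np.float64(202.6), 339: np.float64(202.8)}
 hole centre 341.35073757763973 187.21651785714286 x 338.625 345.0 y 185.0 189.875
half {333: np.float64(192.5), 334: np.float64(194.9), 335: np.float64(196.1), 336: np.float64(196.9), 337: np.float64(204.4), 338: np.float64(204.5), 339: np.float64(204.6)}
 hole centre 340.8976586102719 189.0648602719033 x 338.0 344.625 y 186.875 191.75
tool {332: np.float64(191.6), 333: np.float64(196.0), 334: np.float64(197.2), 335: np.float64(198.4), 336: np.float64(199.1), 337: np.float64(206.4), 338: np.float64(206.5), 339: np.float64(206.6)}
 hole centre 340.4875374812594 190.88249625187407 x 337.625 344.25 y 188.625 193.625
[[ -6  -9  -9  -7  -9  -7  -6 -10 -10 -11 -14  -8]
 [ -8  -9  -7  -9  -7  -9  -6  -5 -11 -11 -12  -7]
 [ -7  -6  -5  -9  -7  -7  -7  -8 -10  -8 -14 -10]
 [ -8 -11  -9  -5  -6  -5  -7  -7  -6  -8 -11 -10]
 [ -6  -8  -5  -6  -3   2   1   0  -5  -9  -9  -6]
 [ -7  -8  -5   4  10  13  12   7   1  -7 -10  -6]
 [-11  -5  -4   9  13  15  13  10  -4  -5  -6  -7]
 [ -8  -8  -3  10  16  15   4  -1  -5  -9  -8  -8]
 [ -7  -7  -4   1   9   7   0  -6  -6  -5  -7  -5]
 [-10  -8  -6   0   3   1  -7  -8  -7  -5  -9  -8]
 [ -8 -10  -6  -4  -6  -5  -7  -9  -4  -9  -6  -9]
 [ -7 -11 -10  -8  -9  -8  -8  -7  -7  -6 -10  -7]]
```

The body edge (x 333–336, lower edge y 196–199.5) and the hole (y 188–193) match the tool-axis hypothesis. So true TCP = reading − 29.7 mm along tool z. I update the target and approach to 45 mm out.

```bash
cat >> h.py <<'E'
def seat(h,dx=.0014,dz=.0058,st=ST,dl=0):
    R=seatR(st); return planar(st,sp([dl,0,h]))+R.apply([dx,0,-dz+.0297]),R
def where(dx=.0014,dz=.0058,st=ST):   # collar origin in spindle frame, mm, and spindle-frame force
    o=get_obs();R=Ro.from_rotvec(o["tool_rot"]);W=Ro.from_euler("z",st[2])*TL
    c=o["tool_pos"]+R.apply([-dx,0,dz-.0297]); s0=planar(st,sp([0,0,0]))
    print("collar mm",(W.inv().apply(c-s0)*1e3).round(1),"F",W.inv().apply(o["contact_force"]).round(1),"tq",W.inv().apply(o["wrist_torque"]).round(2),"rot err",np.degrees((seatR(st).inv()*R).as_rotvec()).round(1),"t",o["t"],"op",round(o["opening"],4))
E
python3 - <<'E'
from h import *
where();go(*seat(.045))
E
```

```text
collar mm [10.9 -6.2 94.5] F [ 1.7 -0.7 -2.7] tq [ 0.01 -0.4   0.05] rot err [-0.   0.2  0.4] t 9.9 op 0.0438
rows [0.0, -0.0009, -0.0023, -0.0373, -0.0206, 0.165] t 9.9 F [ 0.4 -0.6 -3.2] op 0.0438
```

Call:
carry_out:
  rows:
    - [0,-0.001,-0.0023,-0.037,-0.0206,0,1]
    - [0,-0.001,-0.0023,-0.037,-0.0206,0.1,1]
    - [0,-0.001,-0.0023,-0.037,-0.0206,0.165,1]
    - [0,-0.001,-0.0023,-0.037,-0.0206,0.165,1]
    - [0,-0.001,-0.0023,-0.037,-0.0206,0.165,1]

```text
t: 10.4
tool_pos: [0.5432, 0.0492, 0.0769]
tool_rot: [3.045, 0.138, -0.676]
contact_force: [0.5, 0.4, -2.3]
opening: 0.0435
grip_force: 62.7
```

Call:
carry_out:
  rows:
    - [0,0,0,0,0,0,1]

```text
t: 10.5
tool_pos: [0.5447, 0.0491, 0.078]
tool_rot: [3.046, 0.138, -0.671]
contact_force: [-0.1, -0.5, -2.8]
opening: 0.0437
grip_force: 62.7
```

```bash
python3 - <<'E'
from h import *
where();go(*seat(.03))
C=get_image("scene");im=cv2.GaussianBlur(C["img"],(3,3),.6).astype(int)
o=get_obs();R=Ro.from_rotvec(o["tool_rot"]);p=o["tool_pos"]+R.apply([0,0,-.0297])
print("pred top/bottom centre, lug end",pj(C,p+R.apply([[-.0014,0,-.0242],[-.0014,0,.0058],[.0406,0,.0058],[.0406,0,-.0062]])).round(1).tolist())
print("spindle tip, cheek mid",pj(C,np.array([planar(ST,sp(v)) for v in[(0,0,.037),(.044,.0115,.01),(.044,-.0115,.01)]])).round(1).tolist())
for y in range(184,222):
    s=""
    for x in range(326,366):
        b,g,r=im[y,x]; s+="B" if b>1.5*r and b>60 else "b" if b>1.3*r and b>40 else "y" if r>1.35*b else "." if max(b,g,r)<50 else "o" if g<75 else "x" if g<105 else "#"
    print(y,s)
E
```

```text
collar mm [ 0.7  1.  47. ] F [ 1.1 -0.5 -2.5] tq [-0.07 -0.41 -0.  ] rot err [-0.   0.1 -0.1] t 10.5 op 0.0437
rows [0.0003, -0.0008, 0.0004, -0.0027, 0.0031, 0.0567] t 10.5 F [-0.1 -0.5 -2.8] op 0.0437
pred top/bottom centre, lug end [[344.8, 192.2], [345.4, 196.8], [342.8, 210.4], [342.5, 208.7]]
spindle tip, cheek mid [[345.3, 198.0], [347.1, 216.4], [339.1, 215.3]]
184 yyy..yyyyyyyyyyyyyyyyyyyyyyyyyyy....y..o
185 yyy..yyyyyyyyyyyyyyyyyyyyyyyyyyy......y.
186 yyyyyyyyyyyy.ooo....yyyyyyyyyyyy...y....
187 yyyyyyyyyyyyoxxxoooo.yyyyyyyyyyyyyyyyyyy
188 yyyyyyyyyyy.oxxxxxxoo.yyyyyyyyyyyyyyyyyy
189 yyyyyyyyyyy.oxxxxooooo.yyyyyyyyyyyyyyyyy
190 yyyyyyyyyyy.oooooooooo..yyyyyyyyyyyyyyyy
191 yyyyyyyyyyy.ooooooooooo.yyyyyyyyyyyyyyyy
192 yyyyyyyyy.y.ooooooooooooo..yyyyyyyyyyy..
193 yyyyyyyy...ooooooooooooooo.yyyyy....y...
194 yyyyyyyo.o.oooooooooooooooo..yy.......bo
195 yyyyyyobbooooooooooooooooooo..y..bbbbbbb
196 yyyyyyoBBbooooooooooooooooooo.y.bbbbbbbb
197 yyyyyyoBBBBbooooooooooooooooo...bbbbbbbb
198 yyyyyxBBBBBBooooooooooooooooo..bbbbbbbbb
199 yyyyyoBBBBBBboooooooooooooooobBBBBbbbbbb
200 yyyy
[... 281 characters left out ...]
oooooooooxxxbBBBBBBbbbBBB
207 yyyoBBBBBBbbbbooooooooooxxoBBBBBBBbBBBBB
208 yyyoBBBBbbbbbboooooooooooooBBBBBBbbBBBBB
209 yyyoBBBbbbbbbboooooooooooooBBBBBbbBBBBBB
210 yyy.bbbbbbbbbooooooooooooobBBBBBbbBBBBBB
211 yyo.bbbbbbbbboooooooooooobbBBBBBbBBBBBBB
212 yyo.bbbbbbbbooooo.b.oooobbbbBBBBbBBBBBBb
213 yy.bbbbbbbbb.oooo.bboooobBBbBBBbbBBBBBBx
214 yy.bbbbbbbbbooooo.bboooobbbbbBbbBBBBBBBx
215 yy.bbbbbbbbbooooobbboooobbbbbBbbbBBBBBBx
216 yo.bbbbbbbbboooo.bbboooobbbBbBbBbbbBBBxy
217 y.bbbbbbbbbbbooo.bbbooooBBbbbbbbbbbBBBxy
218 y.bbbbbbbbbbboo.bbbb.oooBBbBBbbbbBbBBBxy
219 o.bbbbbbbbbbbbbbbbbb.oobBBBBBbbBBbbBBbxy
220 o.bbbbbbbbbbbbbbbbbbbbbbbBBBBBBBBbbBBoyy
221 ..bbbbbbbbbbbbbbbbbbbbbbbbBBBBBBBBbbbxyy
```

The collar sits over the tip as predicted. I insert it stepwise, watching the force.

Call:
carry_out:
  rows:
    - [0,0,0,-0.002,0.003,0.015,1]
    - [0,0,0,-0.002,0.003,0.03,1]
    - [0,0,0,-0.002,0.003,0.04,1]
    - [0,0,0,-0.002,0.003,0.04,1]

```text
t: 10.95
tool_pos: [0.5372, 0.0476, 0.065]
tool_rot: [3.045, 0.138, -0.678]
contact_force: [0.3, -0.2, -3.9]
opening: 0.0441
grip_force: 62.6
```

```bash
python3 - <<'E'
from h import *
where()
E
```

```text
collar mm [-0.6  0.2 32. ] F [ 1.9 -0.2 -3.4] tq [-0.02 -0.35  0.01] rot err [-0.  -0.1 -0.1] t 10.95 op 0.0441
```

Call:
carry_out:
  rows:
    - [0,0,0,0,0,0.01,1]
    - [0,0,0,0,0,0.02,1]
    - [0,0,0,0,0,0.027,1]
    - [0,0,0,0,0,0.027,1]

```text
t: 11.35
tool_pos: [0.5341, 0.0473, 0.058]
tool_rot: [3.045, 0.138, -0.677]
contact_force: [-0.1, 0.2, -3.4]
opening: 0.0439
grip_force: 62.6
```

```bash
python3 - <<'E'
from h import *
where()
E
```

```text
collar mm [-0.5  0.2 24.3] F [ 1.4  0.2 -3.1] tq [-0.02 -0.45  0.07] rot err [-0.  -0.1 -0.1] t 11.35 op 0.0439
```

Call:
carry_out:
  rows:
    - [0,0,0,0,0,0.01,1]
    - [0,0,0,0,0,0.02,1]
    - [0,0,0,0,0,0.025,1]
    - [0,0,0,0,0,0.025,1]

```text
t: 11.75
tool_pos: [0.531, 0.047, 0.0512]
tool_rot: [3.045, 0.138, -0.677]
contact_force: [-0.4, -0.2, -3.5]
opening: 0.0438
grip_force: 62.7
```

Call:
carry_out:
  rows:
    - [0,0,0,0,0,0.008,1]
    - [0,0,0,0,0,0.015,1]
    - [0,0,0,0,0,0.015,1]

```text
t: 12.05
tool_pos: [0.5291, 0.0469, 0.0472]
tool_rot: [3.045, 0.138, -0.677]
contact_force: [-0.2, -0.2, -3.1]
opening: 0.0438
grip_force: 62.6
```

```bash
python3 - <<'E'
from h import *
where()
E
```

```text
collar mm [-0.4  0.1 12.4] F [ 1.1 -0.2 -2.9] tq [ 0.   -0.47 -0.02] rot err [-0.  -0.1 -0.1] t 12.05 op 0.0438
```

Call:
carry_out:
  rows:
    - [0,0,0,0,0,0.01,1]
    - [0,0,0,0,0,0.02,1]
    - [0,0,0,0,0,0.02,1]

```text
t: 12.35
tool_pos: [0.5263, 0.0467, 0.0415]
tool_rot: [3.045, 0.138, -0.677]
contact_force: [0.1, 1.0, -2.9]
opening: 0.0439
grip_force: 62.6
```

Call:
carry_out:
  rows:
    - [0,0,0,0,0,0.007,1]
    - [0,0,0,0,0,0.014,1]
    - [0,0,0,0,0,0.014,1]

```text
t: 12.65
tool_pos: [0.5248, 0.0465, 0.0379]
tool_rot: [3.045, 0.138, -0.677]
contact_force: [-0.7, 0.6, -3.1]
opening: 0.0439
grip_force: 62.7
```

```bash
python3 - <<'E'
from h import *
where()
E
```

```text
collar mm [-0.4  0.1  2.2] F [ 0.7  0.7 -3.1] tq [ 0.02 -0.4  -0.  ] rot err [-0.  -0.1 -0.1] t 12.65 op 0.0439
```

Call:
carry_out:
  rows:
    - [0,0,0,0,0,0.006,1]
    - [0,0,0,0,0,0.012,1]
    - [0,0,0,0,0,0.012,1]

```text
t: 12.95
tool_pos: [0.5244, 0.0464, 0.0362]
tool_rot: [3.045, 0.138, -0.674]
contact_force: [-0.3, 0.2, 3.4]
opening: 0.044
grip_force: 63.1
```

```bash
python3 - <<'E'
from h import *
where()
E
```

```text
collar mm [-0.1  0.1  0.5] F [-1.6  0.2  3. ] tq [ 0.16 -0.02  0.04] rot err [-0.   0.1 -0.1] t 12.95 op 0.044
```

Contact at about 0.5 mm, which is home. I press a bit more, then wiggle sideways to confirm it is captive.

Call:
carry_out:
  rows:
    - [0,0,0,0,0,0.005,1]
    - [0,0,0,0,0,0.01,1]
    - [0,0,0,0,0,0.01,1]

```text
t: 13.25
tool_pos: [0.5245, 0.0464, 0.0361]
tool_rot: [3.046, 0.138, -0.671]
contact_force: [0.5, 1.1, 13.2]
opening: 0.0439
grip_force: 64.0
```

Call:
carry_out:
  rows:
    - [0,0,0,0,0.01,0,1]
    - [0,0,0,0,0.015,0,1]
    - [0,0,0,0,0.015,0,1]

```text
t: 13.55
tool_pos: [0.5252, 0.045, 0.0358]
tool_rot: [3.053, 0.139, -0.67]
contact_force: [1.3, 11.2, 12.2]
opening: 0.0437
grip_force: 64.0
```

```bash
python3 - <<'E'
from h import *
where()
E
```

```text
collar mm [ 0.6 -1.5  0.3] F [-3.1 11.  12. ] tq [ 1.75  0.33 -0.1 ] rot err [ 0.3  0.3 -0.2] t 13.55 op 0.0437
```

It is held after about 1.5 mm of play, so it is captive on the shaft. I move back, release and retract along the axis.

Call:
carry_out:
  rows:
    - [0,0,0,0,-0.015,0,1]
    - [0,0,0,0,-0.015,0,1]
    - [0,0,0,0,-0.015,0,-0.4]
    - [0,0,0,0,-0.015,-0.01,-0.4]
    - [0,0,0,0,-0.015,-0.01,-0.4]

```text
t: 14.05
tool_pos: [0.5235, 0.0464, 0.0349]
tool_rot: [3.045, 0.138, -0.676]
contact_force: [-0.6, 0.5, -0.4]
opening: 0.0598
grip_force: 0.0
```

Call:
carry_out:
  rows:
    - [0,0,0,0,0,-0.05,-0.4]
    - [0,0,0,0,0,-0.15,-0.4]
    - [0,0,0,0,0,-0.3,-0.4]
    - [0,0,0,0,0,-0.4,-0.4]
    - [0,0,0,0,0,-0.4,-0.4]

```text
t: 14.55
tool_pos: [0.5788, 0.0509, 0.15]
tool_rot: [3.048, 0.138, -0.659]
contact_force: [-0.2, 0.0, 0.8]
opening: 0.0598
grip_force: 0.0
```

```bash
python3 - <<'E'
from h import *
print(get_obs()["tool_pos"]);R=down(0.); go(np.array([.450,-.172,.10])+R.apply([0,0,.0297]),R)
E
```

```text
[0.57883178 0.05093847 0.14996269]
rows [0.0065, 0.1355, 0.0284, -0.3408, 0.7009, 0.447] t 14.55 F [-0.2  0.   0.8] op 0.0598
```

Call:
carry_out:
  rows:
    - [0,0,0,0,0.2,0,-1]
    - [0.0065,0.1355,0.0284,-0.1,0.7,0.1,-1]
    - [0.0065,0.1355,0.0284,-0.1,0.7,0.1,-1]
    - [0.0065,0.1355,0.0284,-0.1,0.7,0.1,-1]
    - [0.0065,0.1355,0.0284,-0.1,0.7,0.1,-1]

```text
t: 15.05
tool_pos: [0.5486, -0.1649, 0.1275]
tool_rot: [-3.141, 0.009, 0.021]
contact_force: [-0.4, 0.1, 0.1]
opening: 0.0853
grip_force: 0.0
```

```bash
cat >> h.py <<'E'
def amap(n,x0,x1,y0,y1):
    C=get_image(n);im=cv2.GaussianBlur(C["img"],(3,3),.6).astype(int)
    for y in range(y0,y1):
        s=""
        for x in range(x0,x1):
            b,g,r=im[y,x]; s+="B" if b>1.5*r and b>60 else "b" if b>1.3*r and b>40 else "y" if r>1.35*b else "." if max(b,g,r)<50 else "o" if g<75 else "x" if g<105 else "#"
        print(y,s)
E
python3 - <<'E'
from h import *
C=get_image("scene")
print("pred seated: top centre, under, lug end top; cheeks end; tip",pj(C,np.array([planar(ST,sp(v)) for v in[(0,0,.03),(0,0,0),(.042,0,.012),(.044,.0115,.01),(.044,-.0115,.01),(0,0,.037)]])).round(1).tolist())
amap("scene",330,364,183,222)
print(get_obs()["tool_pos"]);R=down(0.); go(np.array([.450,-.172,.10])+R.apply([0,0,.0297]),R)
E
```

```text
pred seated: top centre, under, lug end top; cheeks end; tip [[345.4, 199.0], [345.9, 203.3], [343.2, 214.9], [347.1, 216.4], [339.1, 215.3], [345.3, 198.0]]
183 yyyyyyyyyyoooooooxxxxxxxxxxxxx##xx
184 yyyyyyyyyyoooooooooooooooxxxxxxxxy
185 yyyyyyyyyyoooooooooooooooooooooooy
186 yyyyyyyy#xoooooooooooooooooooooooy
187 yyyy#xxxxbBBBbxxxxxxxxoooooooooooy
188 yyy#bBBBBBBBBBx#######xxoooooooooy
189 yyy#BBBBBBBBBB##########xBBbbbooox
190 yyyxBBBBBBBBBB##########bBBBBBBBBx
191 yyyxBBBBBBBBB###########BBBBBBBBBB
192 yyybBBBBBBBB############BBBBBBBBBB
193 yy#BBBBBBBb#############BBBBBBBBBB
194 yy#BBBBBBb#############xBBBBBBBBBB
195 yyxBBBBBB###############BBBBBBBBBB
196 yybBBBBBb###############BBBBBBBBBB
197 y#BBBBBB################BBBBBBBBBB
198 y#BBBBBB################BBBBBBBBBB
199 yxBBBBBB################BBBBBBBBBB
200 yxBBBBBB#####xx#########BBBBBBBBBB
201 ybBBBBBB######xxx#######BBBBBBBBBB
202 #BBBBBBB######xxx#######BBBBBBBBBB
203 xBBBBBBB######xx#######xBBBBBBBBBB
204 xBBBBBBBb#############xxBBBBBBBBBB
205 bBBBBBBBbx###########xxbBBBBBBBBBB
206 BBBBBBBBBoxx#######xxoobBBBBBBBBBB
207 BBBBBBBBBoooxxxxxxxooooBBBBBBBBBBB
208 BBBBBBBBBooooooooooooooBBBBBBBBBBB
209 BBBBBBBBBooooxxxooooooBBBBBBBBBBBB
210 BBBBBBBBBoxxx###xoooobBBBBBBBBBBBB
211 BBBBBBBBBx######xxxxoBBBBBBBBBBBBB
212 BBBBBBBBBx#########xbBBBBBBBBBBBBB
213 BBBBBBBBB###########BBBBBBBBBBBBBB
214 BBBBBBBBB###########BBBBBBBBBBBBBB
215 BBBBBBBBBx#xxxxx####BBBBBBBBBBBBBB
216 BBBBBBBBBoxooooox##xBBBBBBBBBBBBBB
217 BBBBBBBBBbooooobbxxbBBBBBBBBBBBBBB
218 BBBBBBBBBBBBBbBBBobBBBBBBBBBBBBBBB
219 BBBBBBBBBBBBBBBBBBBBBBBBBBBBBBBBBB
220 BBBBBBBBBBBBBBBBBBBBBBBBBBBBBBBBBb
221 BBBBBBBBBBBBBBBBBBBBBBBBBBBBBBBBBx
[ 0.55171217 -0.16366671  0.12868762]
rows [-0.0002, 0.004, -0.0014, -0.3364, 0.0294, 0.1989] t 15.15 F [ 0.1  1.  -0.4] op 0.0857
```

Collar_a is seated: its top face is centred near (346,199) as predicted, and the lug fills the fork gap down to y≈214. Now collar_b.

Call:
carry_out:
  rows:
    - [0,0.004,-0.0014,-0.336,0.029,0.0,-1]
    - [0,0.004,-0.0014,-0.336,0.029,0.1,-1]
    - [0,0.004,-0.0014,-0.336,0.029,0.2,-1]
    - [0,0.004,-0.0014,-0.336,0.029,0.2,-1]
    - [0,0.004,-0.0014,-0.336,0.029,0.2,-1]

```text
t: 15.65
tool_pos: [0.4529, -0.1697, 0.0707]
tool_rot: [-3.141, -0.009, -0.002]
contact_force: [0.6, -0.1, 0.6]
opening: 0.0855
grip_force: 0.0
```

```bash
python3 - <<'E'
from h import *
R=down(0.); go(np.array([.450,-.172,.004])+R.apply([0,0,.0297]),R)
C=cams()
# tray: fit corner guesses from top picture
px=[((.085,.075,.045),(146,237)),((.085,-.075,.045),(204,220)),((-.085,-.075,.045),(218,287)),((-.085,.075,.045),(158,299))]
p,r=fit(C,[("top",l,u) for l,u in px]+[("scene",(.085,.075,.045),(475,236)),("scene",(-.085,.075,.045),(468,197)),("scene",(-.085,-.075,.045),(419,197)),("scene",(.085,-.075,.045),(419,236))],planar,[.5,.3,.2]);print(p,r.round(1).tolist())
E
```

```text
rows [-0.0003, -0.0004, 0.0018, -0.0102, 0.0081, 0.3213] t 15.65 F [ 0.6 -0.1  0.6] op 0.0855
[0.47816192 0.32397669 0.20036339] [[-1.1, -4.3], [-1.1, -0.1], [-2.0, -0.7], [-0.8, 0.3], [-1.6, -0.1], [-2.4, -1.2], [-3.0, -4.4], [-0.2, -3.7]]
```

Call:
carry_out:
  rows:
    - [0,0,0.0018,-0.009,0.008,0.1,-1]
    - [0,0,0.0018,-0.009,0.008,0.25,-1]
    - [0,0,0.0018,-0.009,0.008,0.32,-1]
    - [0,0,0.0018,-0.009,0.008,0.32,-1]
    - [0,0,0.0018,-0.009,0.008,0.32,-0.3]

```text
t: 16.25
tool_pos: [0.4515, -0.1735, -0.024]
tool_rot: [3.141, -0.001, 0.006]
contact_force: [0.1, -0.5, 0.4]
opening: 0.0732
grip_force: 0.0
```

Call:
carry_out:
  rows:
    - [0,0,0,0,0,0,0.2]
    - [0,0,0,0,0,0,1]
    - [0,0,0,0,0,0,1]
    - [0,0,0,0,0,0,1]

```text
t: 16.65
tool_pos: [0.4518, -0.1738, -0.0227]
tool_rot: [3.14, -0.002, 0.01]
contact_force: [-1.0, 2.5, 7.4]
opening: 0.0441
grip_force: 60.1
```

Call:
carry_out:
  rows:
    - [0,0,0,0,0,-0.05,1]
    - [0,0,0,0,0,-0.2,1]
    - [0,0,0,0,0,-0.36,1]
    - [0,0,0,0,0,-0.5,1]
    - [0,0,0,0,0,-0.65,1]

```text
t: 17.15
tool_pos: [0.4488, -0.1727, 0.1716]
tool_rot: [3.141, -0.002, 0.004]
contact_force: [0.3, 0.1, -1.9]
opening: 0.0438
grip_force: 62.1
```

Call:
carry_out:
  rows:
    - [0,0,0,0,0,-0.02,1]
    - [0,0,0,0,0,-0.02,1]

```text
t: 17.35
tool_pos: [0.4503, -0.1736, 0.178]
tool_rot: [3.139, -0.002, 0.01]
contact_force: [0.0, 0.6, -2.7]
opening: 0.044
grip_force: 62.1
```

```bash
python3 - <<'E'
from h import *
R=down(0.);print(get_obs()["tool_pos"],get_obs()["grip_force"]); go(np.array([.478,.324,.20])+R.apply([0,0,.0297]),R)
E
```

```text
[ 0.45030034 -0.17355876  0.17801406] 62.14045666158199
rows [0.0008, -0.002, -0.0004, 0.09, -1.6587, 0.0223] t 17.35 F [ 0.   0.6 -2.7] op 0.044
```

Call:
carry_out:
  rows:
    - [0,0,0,0.05,-0.83,0,1]
    - [0,0,0,0.05,-0.83,0,1]
    - [0,0,0,0.05,-0.83,0,1]
    - [0,0,0,0.05,-0.83,0,1]
    - [0,0,0,0.05,-0.83,0,1]

```text
t: 17.85
tool_pos: [0.4625, 0.078, 0.1725]
tool_rot: [-3.141, 0.003, 0.004]
contact_force: [0.7, -0.2, -2.7]
opening: 0.0436
grip_force: 62.3
```

Call:
carry_out:
  rows:
    - [0,0,0,0.04,-0.83,0,1]
    - [0,0,0,0.04,-0.83,0,1]
    - [0,0,0,0.04,-0.83,0,1]
    - [0,0,0,0.04,-0.83,0,1]
    - [0,0,0,0.04,-0.83,0,1]

```text
t: 18.35
tool_pos: [0.4749, 0.3264, 0.172]
tool_rot: [3.139, -0.001, -0.004]
contact_force: [0.8, -0.2, -3.4]
opening: 0.0435
grip_force: 62.3
```

```bash
python3 - <<'E'
from h import *
R=down(0.);print(get_obs()["tool_pos"]); go(np.array([.478,.324,.018])+R.apply([0,0,.0297]),R)
E
```

```text
[0.47487296 0.3264129  0.17204905]
rows [0.0007, 0.0008, -0.0003, 0.0121, 0.0066, 0.6125] t 18.35 F [ 0.8 -0.2 -3.4] op 0.0435
```

Call:
carry_out:
  rows:
    - [0,0,0,0.012,0.006,0.15,1]
    - [0,0,0,0.012,0.006,0.3,1]
    - [0,0,0,0.012,0.006,0.42,1]
    - [0,0,0,0.012,0.006,0.52,1]
    - [0,0,0,0.012,0.006,0.58,1]

```text
t: 18.85
tool_pos: [0.4761, 0.321, -0.0051]
tool_rot: [3.137, -0.002, -0.012]
contact_force: [1.4, 0.4, -1.9]
opening: 0.0439
grip_force: 62.4
```

Call:
carry_out:
  rows:
    - [0,0,0,0,0,0.015,1]
    - [0,0,0,0,0,0.03,1]
    - [0,0,0,0,0,0.035,1]
    - [0,0,0,0,0,0.035,1]

```text
t: 19.25
tool_pos: [0.4815, 0.3236, -0.0082]
tool_rot: [-3.141, 0.002, -0.005]
contact_force: [-1.1, 0.1, -2.1]
opening: 0.0438
grip_force: 62.5
```

Call:
carry_out:
  rows:
    - [0,0,0,0,0,0.012,1]
    - [0,0,0,0,0,0.024,1]
    - [0,0,0,0,0,0.026,1]
    - [0,0,0,0,0,0.026,1]

```text
t: 19.65
tool_pos: [0.4809, 0.3233, -0.0165]
tool_rot: [-3.141, 0.002, -0.003]
contact_force: [-0.6, -1.4, -1.3]
opening: 0.0438
grip_force: 62.6
```

Call:
carry_out:
  rows:
    - [0,0,0,0,0,0,-0.3]
    - [0,0,0,0,0,0,-0.3]
    - [0,0,0,0,0,0,-0.3]

```text
t: 19.95
tool_pos: [0.4813, 0.3235, -0.0163]
tool_rot: [-3.141, 0.002, -0.004]
contact_force: [-0.4, -0.4, -0.3]
opening: 0.0556
grip_force: 0.0
```

Call:
carry_out:
  rows:
    - [0,0,0,0,0,-0.08,-0.3]
    - [0,0,0,0,0,-0.2,-0.3]
    - [0,0,0,0,0,-0.35,-0.3]
    - [0,0,0,0,0,-0.5,-0.3]
    - [0,0,0,0,0,-0.65,-0.3]

```text
t: 20.45
tool_pos: [0.4803, 0.3232, 0.1802]
tool_rot: [-3.141, 0.002, -0.004]
contact_force: [0.1, 0.1, -0.2]
opening: 0.0554
grip_force: 0.0
```

Call:
carry_out:
  rows:
    - [0,0,0,-0.2,-0.6,0,-0.3]
    - [0,0,0,-0.2,-0.6,0,-0.3]
    - [0,0,0,-0.2,-0.6,0,-0.3]
    - [0,0,0,-0.2,-0.6,0,-0.3]
    - [0,0,0,-0.2,-0.6,0,-0.3]

```text
t: 20.95
tool_pos: [0.4186, 0.5073, 0.1782]
tool_rot: [-3.14, -0.006, -0.002]
contact_force: [0.3, -0.2, 0.2]
opening: 0.0554
grip_force: 0.0
```

```bash
python3 - <<'E'
from h import *
o=get_obs();print(o["t"],o["tool_pos"],o["contact_force"],o["opening"])
C=cams();print("pred b in tray",{n:pj(C[n],np.array([[.4815,.3236,.036]])).round(1).tolist() for n in C})
im=C["scene"]["img"].astype(int);sub=im[195:245,415:478]
m=(abs(sub[:,:,0]-sub[:,:,2])<25)&(sub[:,:,1]>60);n,l,st,ce=cv2.connectedComponentsWithStats(m.astype(np.uint8))
print([(s[4],(c+[415,195]).round(1).tolist()) for s,c in zip(st[1:],ce[1:]) if s[4]>15])
d=cv2.absdiff(C["scene"]["img"],cv2.imread("pics/scene0.png")).max(2)
for n,(x,y,w,h) in dict(oil=(230,200,28,48),blank=(405,260,50,50),wrench=(160,198,72,25)).items(): print(n,"changed px",int((d[y:y+h,x:x+w]>50).sum()))
amap("scene",335,356,196,218)
E
```

```text
20.95 [0.41856146 0.50727341 0.17816688] [ 0.31270993 -0.24023579  0.21402754] 0.055355375251580866
pred b in tray {'top': [[181.7, 257.7]], 'scene': [[442.6, 216.3]]}
[(np.int32(221), [441.9, 219.5])]
oil changed px 0
blank changed px 0
wrench changed px 0
196 BBBb###############BB
197 BBB################BB
198 BBB################BB
199 BBB#####x##########bB
200 BBB#####xx#########bB
201 BBB######xxx#######BB
202 BBB######xxx######xBB
203 BBBx#####xx#######xBB
204 BBBx#############xoBB
205 BBBbxx##########xobBB
206 BBBBoox#######xxoobBB
207 BBBBooooxxxxxxooooBBB
208 BBBBooooooooooooooBBB
209 BBBBooooxxoooooooBBBB
210 BBBBoxxx##xxoooooBBBB
211 BBBBx######xxxxoBBBBB
212 BBBBx#########xbBBBBB
213 BBBB###########BBBBBB
214 BBBB###########BBBBBB
215 BBBBxxxxxxx###xBBBBBB
216 BBBBooooooox##xBBBBBB
217 BBBBbooooobbxxbBBBBBB
```

Collar_b is in the tray (blob at (442,219.5)), collar_a is still seated, and the bystanders are unchanged, so I hand in.

```bash
python3 -c "
from station import *
print(finish_job())"
```

```text
the job is handed in; nothing more can be done
None
```

The job is handed in: collar_a fits and is home on the spindle with its lug in the fork, collar_b is in the tray, and the oil bottle, blank and wrench were not moved.

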